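# Put the hole saws away in order of size

## Task

Put the four hole saws away in the wooden rack: lift each one over the rack's lip and stand it teeth down in the middle of its own round pad, in order of diameter, the smallest next to the end block that holds the upright drill bits and the largest at the other end. Do not let any saw fall over, and leave them all standing free and still.

Things in the scene. Friction and masses are not known exactly. Their poses are not given: they have to be found in the camera images.
- saw_30: hole saw: dark steel cup standing teeth down, 30 mm diameter, 45 mm high, 120 g (+-30 %). On top, on its axis, a collar 19 mm diameter up to 53 mm height, then a round shank 11 mm diameter from 53 to 95 mm, to pick it up by from above. Origin: centre of the underside; z up. The four saws differ in diameter (30, 40, 51, 64 mm); they start on the bench between robot and rack, in any order
- saw_40: hole saw: dark steel cup standing teeth down, 40 mm diameter, 45 mm high, 150 g (+-30 %). On top, on its axis, a collar 19 mm diameter up to 53 mm height, then a round shank 11 mm diameter from 53 to 95 mm, to pick it up by from above. Origin: centre of the underside; z up. The four saws differ in diameter (30, 40, 51, 64 mm); they start on the bench between robot and rack, in any order
- saw_51: hole saw: dark steel cup standing teeth down, 51 mm diameter, 45 mm high, 200 g (+-30 %). On top, on its axis, a collar 19 mm diameter up to 53 mm height, then a round shank 11 mm diameter from 53 to 95 mm, to pick it up by from above. Origin: centre of the underside; z up. The four saws differ in diameter (30, 40, 51, 64 mm); they start on the bench between robot and rack, in any order
- saw_64: hole saw: dark steel cup standing teeth down, 64 mm diameter, 45 mm high, 260 g (+-30 %). On top, on its axis, a collar 19 mm diameter up to 53 mm height, then a round shank 11 mm diameter from 53 to 95 mm, to pick it up by from above. Origin: centre of the underside; z up. The four saws differ in diameter (30, 40, 51, 64 mm); they start on the bench between robot and rack, in any order
- pad_a: round black rubber pad, 68 mm diameter, 2 mm thick, fixed on the rack's floor at y = -120 mm in the rack's frame (row a, b, c, d, 80 mm apart). Origin: centre of its underside, 12 mm above the bench; z up. A saw on it has its underside 14 mm above the bench
- pad_b: round black rubber pad, 68 mm diameter, 2 mm thick, fixed on the rack's floor at y = -40 mm in the rack's frame (row a, b, c, d, 80 mm apart). Origin: centre of its underside, 12 mm above the bench; z up. A saw on it has its underside 14 mm above the bench
- pad_c: round black rubber pad, 68 mm diameter, 2 mm thick, fixed on the rack's floor at y = 40 mm in the rack's frame (row a, b, c, d, 80 mm apart). Origin: centre of its underside, 12 mm above the bench; z up. A saw on it has its underside 14 mm above the bench
- pad_d: round black rubber pad, 68 mm diameter, 2 mm thick, fixed on the rack's floor at y = 120 mm in the rack's frame (row a, b, c, d, 80 mm apart). Origin: centre of its underside, 12 mm above the bench; z up. A saw on it has its underside 14 mm above the bench
- rack: light wooden rack fixed to the bench, turned at most 13 degrees: 98 mm (its x, away from the robot) by 410 mm (its y, along the row of pads), floor 12 mm thick, 6 mm thick lip all round, its top 30 mm above the bench; inside width 86 mm. Holds four pads and a dark wooden block at either end. Origin: centre of the underside
- bit_block: dark wooden block, 60 (x) by 26 (y) by 30 mm high, with three steel drill bits 7 mm thick standing in it (tops up to 84 mm above the bench), fixed on the rack's floor at one end of the row, 62 mm from the end pad's centre; it can be at either end. The other end's block is the same but bare. Origin: centre of its underside, 12 mm above the bench
Mind the look-alikes: they are no part of the job. Leave any green or purple look-alike of the saw_64 alone.

How it is judged:
By the outcome, as a careful person would: the job done as asked, in the order asked, and still so for the second after the job is handed in, with the robot touching nothing.
It also fails if it takes over 112 s, if anything falls off the work surface, if the arm or the gripper's body presses on something with over 40 N, if the wrist force passes 120 N, or if a joint passes its speed limit or range.

## Robot

A 6-joint arm with a two-finger parallel gripper is mounted at the origin on the work surface. World frame = base frame: x ahead of the robot, y to its left, z up, the work surface at z = 0. Lengths are in mm, angles in rad, forces in N, time in s.
With the tool pointing down it reaches from about 300 to 850 mm from the base axis. Payload 5.4 kg.
Tool frame: the origin (TCP) lies on the mounting face of the last link; the fingertips stand 173 mm ahead of it and the grasp point (between the pads) lies arm.grip_depth ahead of it (arm.grip_depth is the distance from the TCP to the grasp point, in mm); z points along the fingers, y is the line along which they close (so a half turn about z gives the same grasp; the last joint's range is limited). The gripper opens to 85 mm and grips with 20 to 120 N. Pads are 22 mm wide; open, the fingers measure 114 mm over their backs; the gripper's body (76 mm by 85 mm) begins 54 mm behind the grasp point. The pads swing forward as they close: fully open they stand 13 mm farther back than shut.
Start: joints at [1.061, 0.158, 1.597, -0, 1.386, -0.21], TCP at [169.825, 549.333, 404.699] pointing down, gripper open.
Joint ranges: [-2.91, 2.91], [-0.94, 2.29], [0.18, 2.7], [-1.29, 4.43], [0.17, 2.64], [-3, 3]. Speed limits (rad/s): [2.57, 2.57, 3.14, 3.14, 3.14, 3.14].

## Interface

Orientations are given as a unit quaternion [x, y, z, w].
In Python, from workcell import arm gives the robot as it stands.
- The arm moves only by the shell command python3 -m pendant 'ROWS'. ROWS is JSON, a list of rows, each an object of numbers: "dx", "dy", "dz": the shift along the tool's x, y, z in units of 100 mm (1.0 is 100 mm); "wx", "wy", "wz": the turn, a rotation vector about the tool's x, y, z in units of 30 degrees (1.0 is 30 degrees); "claw": the finger opening in mm, from 0 to 85.4. A call has 1 to 20 rows; each row is the pose to reach, as a shift and turn from the pose commanded when the call began, along the tool's axes at that moment; what a row does not reach only later rows make up. A row lasts 1/12 s, in which the tool goes at most 41.7 mm and 7.16 degrees, less where a joint would pass 70% of its speed; a pose out of reach is approached as far as the arm can. A call with a number of a shift or a turn outside -1 to 1 is refused whole. A call with a gripper value outside its range is refused whole. The fingers move at their own pace and stop on an object; the grip force is fixed at half the most. Time passes only in rows, so rows that repeat a pose let the fingers close. It gives the time, the measured TCP pose, the force, the opening and the grip force at its end, in the units of the state.
- arm.get_state(): the state, without advancing time (a new reading comes with each control period).
- arm.get_image(name): name is "side" or "top" or "wrist"; returns the picture (400x640x3 uint8, red, green, blue); there is no depth.
- arm.calibration(name): a dict with "fx", "fy", "cx", "cy" (pixels), "R" (3x3) and "t" (3): a world point X has camera coordinates R X + t. Camera axes: x right, y down, z forward; pixel columns grow to the right and rows downward; lengths in mm; the calibration is good to about 2 mm. The wrist camera is an equidistant fisheye: a pixel r from the principal point sees the ray r / f radians off the axis. A picture is of the moment at which its call begins: read the wrist's pose just before it. calibration takes no time and is no camera call; for the wrist camera it gives the pose at the moment of the call.
- arm.hand_in(): hands the job in; it is judged then, once.
The state is a dict: "time": time; "joint_pos": joint angles; "joint_velocities": joint speeds; "effort": joint torques, N m; "position": TCP position; "eef_rot": TCP orientation; "wrist_force": force on the tool from outside, world axes, zero at the start; "wrist_torque": the same for the moment, N m; "width": finger opening in mm; "grasp_force": force on a finger pad.
Only numpy, scipy, OpenCV 4.12 (cv2) and the standard library are available. Lean on these libraries where they do the work, as an engineer would, in place of code of your own. Each camera call takes 0.05 s, during which the arm holds its last target. There are 200 camera calls.

## Working session

There is one attempt and no reset: what is moved stays moved. The work goes in short steps, Python scripts to look and compute and a shell command to move; the robot and the scene stay as the last step left them, time stands still between calls to the robot, and variables do not carry over. Pictures are saved under pics/ and viewed, at most 14 in all, crops included, and the job is handed in when it is done.

```bash
mkdir -p pics; ls
python3 - <<'E'
from workcell import arm
import cv2,json
s=arm.get_state();print(s['time'],s['position'],s['eef_rot'],s['width'],arm.grip_depth)
for n in("top","side"):
    cv2.imwrite(f'pics/{n}0.png',arm.get_image(n)[:,:,::-1]);c=arm.calibration(n);print(n,{k:(v.tolist() if hasattr(v,'tolist') else v) for k,v in c.items()})
E
```

```text
pics
0.0 [169.70160682 549.08725964 403.68886498] [ 1.49353964e-01  9.88783329e-01 -9.00825823e-04 -3.32133900e-04] 85.3336575592116 154.70000000000002
top {'fx': 470.62738457901486, 'fy': 470.62738457901486, 'cx': 325.60887713342953, 'cy': 197.5084705228113, 'R': [[-0.017792176970749807, -0.9997207637582525, 0.015550979045008162], [-0.9812132591501983, 0.014470219222932824, -0.19238282881662327], [0.19210408248261515, -0.01868173616816772, -0.9811967255485801]], 't': [0.8337560641240895, 522.957260329393, 1236.2232715116263]}
side {'fx': 394.2411494097277, 'fy': 394.2411494097277, 'cx': 318.8582348149884, 'cy': 197.42884152508125, 'R': [[-0.9771350598489533, -0.21170956440908317, 0.01965032192354559], [-0.17587528206642408, 0.752876333304506, -0.6342279652522569], [0.11947786394156232, -0.6231823866956436, -0.7728963403589661]], 't': [487.14006680436387, 105.6680700202989, 906.6237330244242]}
```

View pics/top0.png

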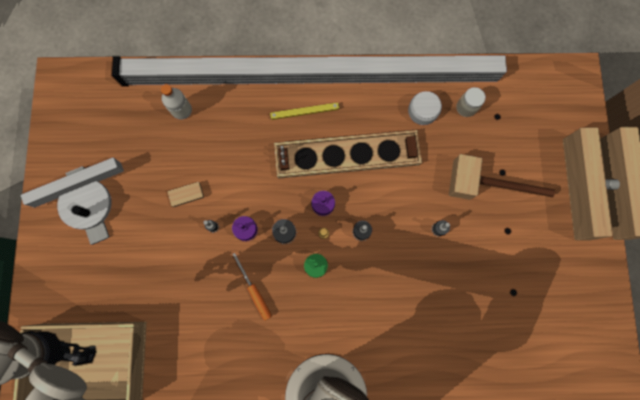

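View pics/side0.png

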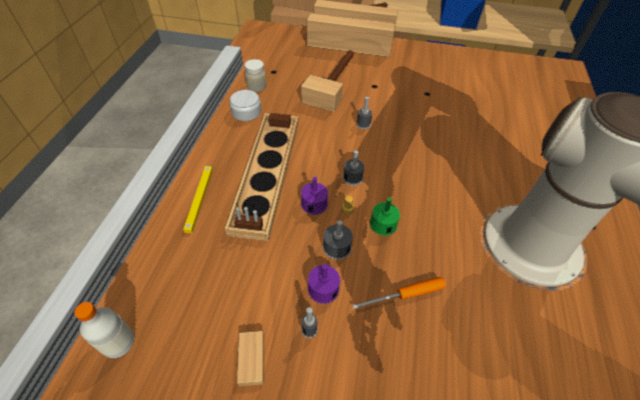

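The top view shows four dark saws near (210,225), (284,231), (362,230) and (442,228). The look-alikes are purple at (323,203) and (245,228) and green at (316,265), plus a small brass item at (324,232). The drill bits are at the rack's left (+y) end, near (284,155). I'll enlarge both views to confirm.

Run:
```python
import cv2
a=cv2.imread('pics/top0.png')[125:285,194:460];cv2.imwrite('pics/topc.png',cv2.resize(a,None,fx=3,fy=3,interpolation=cv2.INTER_CUBIC))
a=cv2.imread('pics/side0.png')[90:345,225:405];cv2.imwrite('pics/sidec.png',cv2.resize(a,None,fx=2.35,fy=2.35,interpolation=cv2.INTER_CUBIC))
```

```text
(no output)
```

View pics/topc.png

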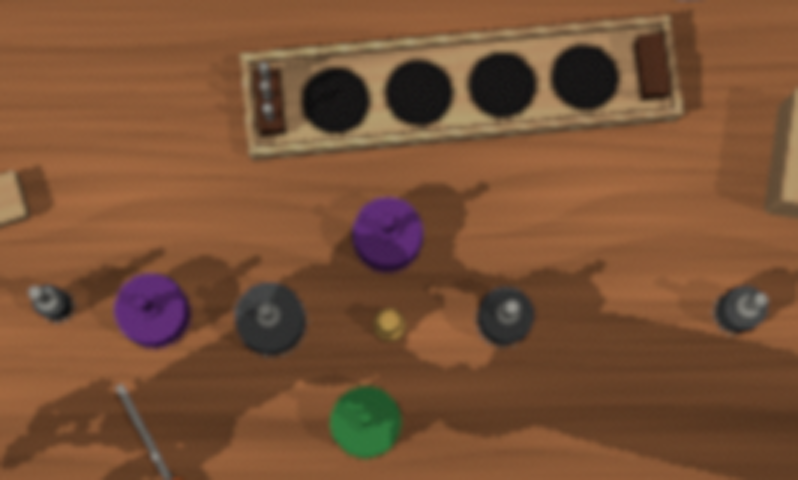

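View pics/sidec.png

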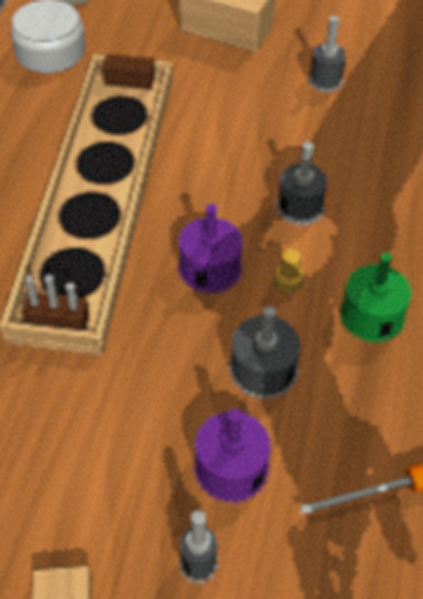

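The crops show dark saws of increasing width. In crop pixels, saw_30 is at (50,302), saw_40 at (741,308), saw_51 at (506,315) and saw_64 at (270,318). The wide purple and green ones are the look-alikes, so I leave them alone. The bit block is at the left (+y) end.

```bash
cat > h.py <<'E'
import numpy as np,cv2
from workcell import arm
def ray(n,u,v,c=None):
    c=c or arm.calibration(n);R=np.array(c['R']);t=np.array(c['t'])
    x=np.array([(u-c['cx'])/c['fx'],(v-c['cy'])/c['fy']])
    if n=='wrist':
        th=np.hypot(*x);d=np.r_[x/max(th,1e-9)*np.sin(th),np.cos(th)]
    else: d=np.r_[x,1]
    return -R.T@t,R.T@(d/np.linalg.norm(d))
def plane(n,u,v,z,c=None):
    o,d=ray(n,u,v,c);return o+d*(z-o[2])/d[2]
def proj(n,X,c=None):
    c=c or arm.calibration(n);p=np.array(c['R'])@X+np.array(c['t'])
    if n=='wrist':
        r=np.hypot(p[0],p[1]);k=np.arctan2(r,p[2])/max(r,1e-9);return np.array([c['cx']+c['fx']*k*p[0],c['cy']+c['fy']*k*p[1]])
    return np.array([c['cx']+c['fx']*p[0]/p[2],c['cy']+c['fy']*p[1]/p[2]])
def tri(rs):
    A=sum(np.eye(3)-np.outer(d,d) for o,d in rs);b=sum((np.eye(3)-np.outer(d,d))@o for o,d in rs)
    return np.linalg.solve(A,b)
E
python3 - <<'E'
from h import *
T={'30':(35,292),'64':(267,312),'51':(511,307),'40':(761,299)}
S={'30':(198,517),'64':(269,314),'51':(308,149),'40':(333,22)}
for k in T:
    t=(194+T[k][0]/3,125+T[k][1]/3);s=(225+S[k][0]/2.35,90+S[k][1]/2.35)
    print(k,tri([ray('top',*t),ray('side',*s)]).round(1),'top@93',plane('top',*t,93).round(1),'side@93',plane('side',*s,93).round(1))
im=cv2.imread('pics/top0.png');g=im.max(2)
m=np.zeros_like(g);m[130:180,285:405]=(g[130:180,285:405]<55)*255
n,l,st,c=cv2.connectedComponentsWithStats(m)
P=[]
for i in range(1,n):
    if st[i,4]>150: 
        p=plane('top',*c[i],14);print(c[i].round(1),st[i],p.round(1))
# grey cups area in top
hsv=cv2.cvtColor(im,cv2.COLOR_BGR2HSV)
m=((hsv[...,1]<70)&(hsv[...,2]<110)).astype(np.uint8)*255;m[:205]=0;m[250:]=0;m[:,:195]=0;m[:,460:]=0
n,l,st,c=cv2.connectedComponentsWithStats(m)
for i in range(1,n):
    if st[i,4]>60: 
        mm=1240/470;print(c[i].round(1),st[i],plane('top',*c[i],40).round(1))
E
```

```text
30 [452.3 307.1  92. ] top@93 [453.3 306.8  93. ] side@93 [451.1 307.7  93. ]
64 [433.3 106.1  86.1] top@93 [432.7 105.6  93. ] side@93 [432.6 111.1  93. ]
51 [ 432.7 -107.    88.8] top@93 [ 433.7 -106.7   93. ] side@93 [ 430.8 -102.3   93. ]
40 [ 436.6 -327.4   87.2] top@93 [ 437.3 -325.9   93. ] side@93 [ 434.7 -319.1   93. ]
[388.5 150.3] [378 141  22  20 344] [ 665.8 -191.9   14. ]
[361.  152.8] [351 143  21  21 347] [ 659.3 -112.2   14. ]
[333.2 155.4] [323 146  21  20 343] [652.6 -32.3  14. ]
[305.3 158. ] [295 148  22  21 355] [646.1  47.6  14. ]
[211.1 225.6] [205 220  13  12  90] [451.8 304.5  40. ]
[283.6 230.9] [273 220  23  23 414] [434.4 108.   40. ]
[362.  229.9] [354 221  18  19 251] [ 433.5 -105.5   40. ]
[440.2 227.8] [433 221  17  14 163] [ 436.  -319.7   40. ]
```

```bash
p="python3 -m pendant"
python3 -m pendant '[{"wz":-0.573,"claw":40},{"wz":-0.573,"claw":40},{"wz":-0.573,"claw":40},{"wz":-0.573,"claw":40}]' | tail -1 &&
python3 -m pendant '[{"dx":-1,"dy":-1,"dz":0.5,"claw":40},{"dx":-1,"dy":-1,"dz":0.5,"claw":40},{"dx":-1,"dy":-1,"dz":0.5,"claw":40},{"dx":-1,"dy":-1,"dz":0.5,"claw":40}]' >/dev/null &&
python3 -m pendant '[{"dx":-1,"dy":-1,"dz":0.55,"claw":40},{"dx":-1,"dy":-1,"dz":0.55,"claw":40},{"dx":-1,"dy":-1,"dz":0.55,"claw":40},{"dx":-1,"dy":-1,"dz":0.55,"claw":40}]' >/dev/null &&
python3 -m pendant '[{"dx":-0.82,"dy":-0.43,"claw":40},{"dx":-0.82,"dy":-0.43,"claw":40},{"dx":-0.82,"dy":-0.43,"claw":40},{"dx":-0.82,"dy":-0.43,"claw":40},{"dx":-0.82,"dy":-0.43,"claw":40},{"dx":-0.82,"dy":-0.43,"claw":40}]'
python3 - <<'E'
from h import *
s=arm.get_state();print(s['time'],s['position'],s['eef_rot'],s['width'],s['wrist_force'])
c=arm.calibration('wrist');im=arm.get_image('wrist');cv2.imwrite('pics/w30.png',im[:,:,::-1])
print(c, -np.array(c['R']).T@c['t'])
for z in(45,93): print(z,proj('wrist',np.array([452,306,z]),c))
print(proj('wrist',s['position']-[0,0,154.7],c))
E
```

```text
0.1 [169.68860238 549.1286475  403.82744685] [ 1.49335404e-01  9.88786247e-01 -7.80133626e-04 -2.95198442e-04] 85.1244602241671 [-0.43743004  0.36161891  0.21795704]
{'fx': 309.70691628693146, 'fy': 309.70691628693146, 'cx': 318.78821464327314, 'cy': 199.7355241359454, 'R': array([[ 0.29519265,  0.95543457, -0.00246579],
       [ 0.91068866, -0.28058543,  0.30317978],
       [ 0.28897658, -0.09174201, -0.95293019]]), 't': array([-573.08851244,  -39.92744837,  378.81806637])} [ 96.06344505 571.09904808 371.67924805]
45 [229.79603032 380.53856883]
93 [223.50124045 402.57163454]
[321.04852611 277.76658992]invalid input at $[0]: expected keys dx, dy, dz, wx, wy, wz, claw
invalid input at $[0]: expected keys dx, dy, dz, wx, wy, wz, claw
```

View pics/w30.png

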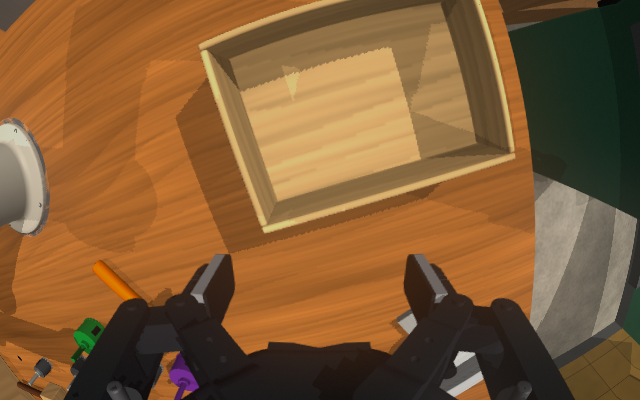

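The arm did not move because every row needs all seven keys. The picture shows the parts tray and the open fingers, with the grasp point at about (321,278).

```bash
python3 -m pendant '[{"dx":0,"dy":0,"dz":0,"wx":0,"wy":0,"wz":-0.573,"claw":40},{"dx":0,"dy":0,"dz":0,"wx":0,"wy":0,"wz":-0.573,"claw":40},{"dx":0,"dy":0,"dz":0,"wx":0,"wy":0,"wz":-0.573,"claw":40},{"dx":0,"dy":0,"dz":0,"wx":0,"wy":0,"wz":-0.573,"claw":40}]' | tail -c 600 &&
python3 -m pendant '[{"dx":-1,"dy":-1,"dz":0.5,"wx":0,"wy":0,"wz":0,"claw":40},{"dx":-1,"dy":-1,"dz":0.5,"wx":0,"wy":0,"wz":0,"claw":40},{"dx":-1,"dy":-1,"dz":0.5,"wx":0,"wy":0,"wz":0,"claw":40},{"dx":-1,"dy":-1,"dz":0.5,"wx":0,"wy":0,"wz":0,"claw":40},{"dx":-1,"dy":-1,"dz":0.5,"wx":0,"wy":0,"wz":0,"claw":40}]' >/dev/null &&
python3 -m pendant '[{"dx":-1,"dy":-1,"dz":0.55,"wx":0,"wy":0,"wz":0,"claw":40},{"dx":-1,"dy":-1,"dz":0.55,"wx":0,"wy":0,"wz":0,"claw":40},{"dx":-1,"dy":-1,"dz":0.55,"wx":0,"wy":0,"wz":0,"claw":40},{"dx":-1,"dy":-1,"dz":0.55,"wx":0,"wy":0,"wz":0,"claw":40},{"dx":-1,"dy":-1,"dz":0.55,"wx":0,"wy":0,"wz":0,"claw":40}]' >/dev/null &&
python3 -m pendant '[{"dx":-0.82,"dy":-0.43,"dz":0,"wx":0,"wy":0,"wz":0,"claw":40},{"dx":-0.82,"dy":-0.43,"dz":0,"wx":0,"wy":0,"wz":0,"claw":40},{"dx":-0.82,"dy":-0.43,"dz":0,"wx":0,"wy":0,"wz":0,"claw":40},{"dx":-0.82,"dy":-0.43,"dz":0,"wx":0,"wy":0,"wz":0,"claw":40},{"dx":-0.82,"dy":-0.43,"dz":0,"wx":0,"wy":0,"wz":0,"claw":40},{"dx":-0.82,"dy":-0.43,"dz":0,"wx":0,"wy":0,"wz":0,"claw":40}]' | tail -c 600
python3 - <<'E'
from h import *
s=arm.get_state();print(s['time'],s['position'],s['eef_rot'],s['width'],s['wrist_force'],s['joint_pos'])
c=arm.calibration('wrist');im=arm.get_image('wrist');cv2.imwrite('pics/w30b.png',im[:,:,::-1])
print(-np.array(c['R']).T@c['t'])
for z in(45,93): print(z,proj('wrist',np.array([452,306,z]),c))
print(proj('wrist',s['position']-[0,0,154.7],c))
E
```

```text
time: 0.48
position: [169.8, 549.2, 404.3]
eef_rot: [-0.001, 1.0, -0.0, -0.0]
wrist_force: [-0.1, 0.3, -0.0]
width: 40.6
grasp_force: 0.0
time: 1.82
position: [450.7, 307.4, 299.6]
eef_rot: [-0.0, 1.0, 0.0, -0.001]
wrist_force: [-0.5, -0.1, 0.4]
width: 40.0
grasp_force: 0.0
1.8167 [450.66983107 307.44425377 299.63509805] [-4.91521441e-04  9.99999747e-01  1.21417354e-04 -5.00316892e-04] 40.04767553318113 [-0.49944798 -0.06905106  0.35843468] [ 3.76941215e-01  1.88673221e-01  1.78026670e+00  6.43833789e-04
  1.17349410e+00 -1.19508752e+00]
[373.54086393 306.40679825 267.55393455]
45 [318.23230693 209.5816437 ]
93 [318.07559727 235.43846212]
[320.92612651 278.50724962]
```

View pics/w30b.png

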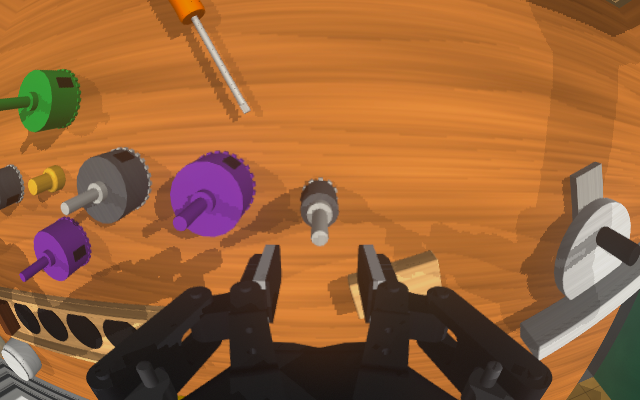

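The wrist view shows saw_30 alone between the fingers, with its shank tip at about (319.5,239). The nearest look-alike, a purple saw, is about 100 px to its left.

Run:
```python
from h import *
s=arm.get_state();print(s['time'],s['position'])
c=arm.calibration('wrist')
print(plane('wrist',319.5,239,95,c),plane('wrist',319,211,45,c))
im=cv2.imread('pics/w30b.png')[160:290,240:400];cv2.imwrite('pics/w30c.png',cv2.resize(im,None,fx=4,fy=4,interpolation=cv2.INTER_CUBIC))
```

```text
1.8667 [450.53687954 307.47347811 299.61639659]
[453.38119528 306.88612952  95.        ] [453.03904836 306.58909166  45.        ]
```

View pics/w30c.png

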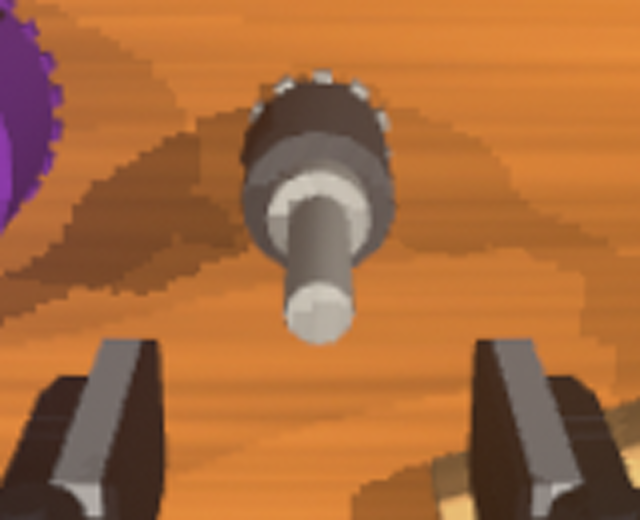

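```bash
python3 -m pendant '[{"dx":-0.025,"dy":-0.005,"dz":0.2,"wx":0,"wy":0,"wz":0,"claw":40},{"dx":-0.025,"dy":-0.005,"dz":0.4,"wx":0,"wy":0,"wz":0,"claw":40},{"dx":-0.025,"dy":-0.005,"dz":0.6,"wx":0,"wy":0,"wz":0,"claw":40},{"dx":-0.025,"dy":-0.005,"dz":0.67,"wx":0,"wy":0,"wz":0,"claw":40},{"dx":-0.025,"dy":-0.005,"dz":0.67,"wx":0,"wy":0,"wz":0,"claw":40},{"dx":-0.025,"dy":-0.005,"dz":0.67,"wx":0,"wy":0,"wz":0,"claw":40}]' &&
python3 -m pendant '[{"dx":0,"dy":0,"dz":0,"wx":0,"wy":0,"wz":0,"claw":4},{"dx":0,"dy":0,"dz":0,"wx":0,"wy":0,"wz":0,"claw":4},{"dx":0,"dy":0,"dz":0,"wx":0,"wy":0,"wz":0,"claw":4},{"dx":0,"dy":0,"dz":0,"wx":0,"wy":0,"wz":0,"claw":4},{"dx":0,"dy":0,"dz":0,"wx":0,"wy":0,"wz":0,"claw":4},{"dx":0,"dy":0,"dz":0,"wx":0,"wy":0,"wz":0,"claw":4},{"dx":0,"dy":0,"dz":0,"wx":0,"wy":0,"wz":0,"claw":4},{"dx":0,"dy":0,"dz":0,"wx":0,"wy":0,"wz":0,"claw":4}]'
```

```text
time: 2.37
position: [453.9, 306.5, 233.1]
eef_rot: [-0.001, 1.0, 0.0, -0.0]
wrist_force: [-0.1, 0.4, 0.8]
width: 39.6
grasp_force: 0.0
time: 3.03
position: [455.0, 306.2, 234.1]
eef_rot: [-0.0, 1.0, 0.001, 0.001]
wrist_force: [-0.9, 0.1, 5.7]
width: 9.3
grasp_force: 58.5
```

```bash
python3 -m pendant '[{"dx":0,"dy":0,"dz":-0.1,"wx":0,"wy":0,"wz":0,"claw":4},{"dx":0,"dy":0,"dz":-0.4,"wx":0,"wy":0,"wz":0,"claw":4},{"dx":0,"dy":0,"dz":-0.7,"wx":0,"wy":0,"wz":0,"claw":4},{"dx":0,"dy":0,"dz":-1,"wx":0,"wy":0,"wz":0,"claw":4},{"dx":0,"dy":0,"dz":-1,"wx":0,"wy":0,"wz":0,"claw":4},{"dx":0,"dy":0,"dz":-1,"wx":0,"wy":0,"wz":0,"claw":4}]' &&
python3 -m pendant '[{"dx":-0.25,"dy":-0.25,"dz":0,"wx":0,"wy":0,"wz":0,"claw":4},{"dx":-0.5,"dy":-0.5,"dz":0,"wx":0,"wy":0,"wz":0,"claw":4},{"dx":-0.75,"dy":-0.75,"dz":0,"wx":0,"wy":0,"wz":0,"claw":4},{"dx":-1,"dy":-1,"dz":0,"wx":0,"wy":0,"wz":0,"claw":4}]' >/dev/null &&
python3 -m pendant '[{"dx":-0.25,"dy":-0.25,"dz":0,"wx":0,"wy":0,"wz":0,"claw":4},{"dx":-0.5,"dy":-0.5,"dz":0,"wx":0,"wy":0,"wz":0,"claw":4},{"dx":-0.75,"dy":-0.75,"dz":0,"wx":0,"wy":0,"wz":0,"claw":4},{"dx":-0.92,"dy":-1,"dz":0,"wx":0,"wy":0,"wz":0,"claw":4}]' >/dev/null &&
python3 -m pendant '[{"dx":0,"dy":-0.25,"dz":0,"wx":0,"wy":0,"wz":0,"claw":4},{"dx":0,"dy":-0.5,"dz":0,"wx":0,"wy":0,"wz":0,"claw":4},{"dx":0,"dy":-0.59,"dz":0,"wx":0,"wy":0,"wz":0,"claw":4},{"dx":0,"dy":-0.59,"dz":0,"wx":0,"wy":0,"wz":0,"claw":4},{"dx":0,"dy":-0.59,"dz":0,"wx":0,"wy":0,"wz":0,"claw":4},{"dx":0,"dy":-0.59,"dz":0,"wx":0,"wy":0,"wz":0,"claw":4}]'
python3 - <<'E'
from h import *
s=arm.get_state();print(s['time'],s['position'],s['eef_rot'],s['width'],s['grasp_force'],s['wrist_force'])
c=arm.calibration('wrist');im=arm.get_image('wrist');cv2.imwrite('pics/p30.png',im[:,:,::-1])
for P in ([646.1,47.6],[652.6,-32.3],[659.3,-112.2],[665.8,-191.9]): print(proj('wrist',np.array(P+[14]),c))
q=s['position']-[0,0,154.7+78];print('held',proj('wrist',q,c),proj('wrist',q+[0,0,45],c))
E
```

```text
time: 3.53
position: [454.9, 306.1, 335.0]
eef_rot: [-0.0, 1.0, 0.001, 0.002]
wrist_force: [-0.4, -0.7, -2.4]
width: 9.4
grasp_force: 58.6
time: 4.7
position: [646.0, 48.2, 331.9]
eef_rot: [-0.001, 1.0, 0.0, -0.001]
wrist_force: [-0.1, -0.0, -2.3]
width: 9.2
grasp_force: 58.7
4.7 [646.03043832  48.18645085 331.89450529] [-6.01196606e-04  9.99999446e-01  4.25593255e-04 -7.51505832e-04] 9.244774736062482 58.70995581150055 [-0.10474429 -0.0031244  -2.25761209]
[319.08487373 186.47633609]
[237.86568488 193.05813603]
[167.29068554 199.47175914]
[111.11783299 204.79127794]
held [320.07321128 218.44550281] [320.40377259 247.27765052]
```

View pics/p30.png

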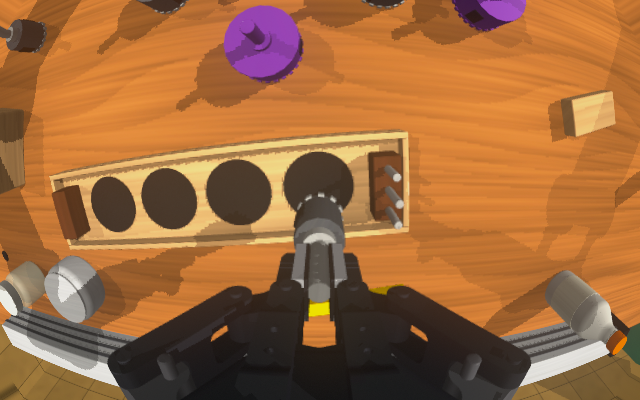

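The wrist view shows saw_30 held upright at (319,220) over the pad next to the bits. The free pads are at about (239,192), (169,198) and (113,204), within 2 px of prediction.

Run:
```python
from h import *
c=arm.calibration('wrist');im=cv2.imread('pics/p30.png')
g=im.max(2);m=np.zeros_like(g);m[150:235,85:280]=(g[150:235,85:280]<75)*255
n,l,st,ct=cv2.connectedComponentsWithStats(m)
for i in range(1,n):
    if st[i,4]>300:
        cs,_=cv2.findContours((l==i).astype(np.uint8),cv2.RETR_EXTERNAL,cv2.CHAIN_APPROX_NONE)
        P=np.array([plane('wrist',*q,14,c)[:2] for q in cs[0][:,0,:].astype(float)],np.float32)
        print(ct[i].round(1),cv2.minEnclosingCircle(P),cv2.fitEllipse(P))
```

```text
[238.8 202.1] ((653.8389892578125, -32.6216926574707), 32.738826751708984) ((662.29296875, -32.8310546875), (42.62261199951172, 70.59400939941406), 2.2698354721069336)
[170.8 208.3] ((659.4202270507812, -111.96813201904297), 33.1312370300293) ((669.34326171875, -110.62844848632812), (40.59669494628906, 73.90036010742188), 7.730932235717773)
[114.  210.8] ((666.0972900390625, -190.92611694335938), 33.528968811035156) ((672.8953857421875, -190.54052734375), (47.73615646362305, 70.34276580810547), 4.860472679138184)
```

```bash
python3 -m pendant '[{"dx":-0.017,"dy":-0.006,"dz":0.2,"wx":0,"wy":0,"wz":0,"claw":4},{"dx":-0.017,"dy":-0.006,"dz":0.45,"wx":0,"wy":0,"wz":0,"claw":4},{"dx":-0.017,"dy":-0.006,"dz":0.65,"wx":0,"wy":0,"wz":0,"claw":4},{"dx":-0.017,"dy":-0.006,"dz":0.78,"wx":0,"wy":0,"wz":0,"claw":4},{"dx":-0.017,"dy":-0.006,"dz":0.82,"wx":0,"wy":0,"wz":0,"claw":4},{"dx":-0.017,"dy":-0.006,"dz":0.82,"wx":0,"wy":0,"wz":0,"claw":4},{"dx":-0.017,"dy":-0.006,"dz":0.82,"wx":0,"wy":0,"wz":0,"claw":4},{"dx":-0.017,"dy":-0.006,"dz":0.82,"wx":0,"wy":0,"wz":0,"claw":4}]'
```

```text
time: 5.42
position: [648.8, 46.5, 252.4]
eef_rot: [-0.0, 1.0, -0.0, 0.001]
wrist_force: [-0.2, 0.5, -1.6]
width: 9.2
grasp_force: 59.0
```

```bash
python3 -m pendant '[{"dx":0.008,"dy":0.01,"dz":0.015,"wx":0,"wy":0,"wz":0,"claw":4},{"dx":0.008,"dy":0.01,"dz":0.03,"wx":0,"wy":0,"wz":0,"claw":4},{"dx":0.008,"dy":0.01,"dz":0.04,"wx":0,"wy":0,"wz":0,"claw":4},{"dx":0.008,"dy":0.01,"dz":0.04,"wx":0,"wy":0,"wz":0,"claw":4},{"dx":0.008,"dy":0.01,"dz":0.04,"wx":0,"wy":0,"wz":0,"claw":4}]'
```

```text
time: 5.83
position: [647.8, 47.4, 248.2]
eef_rot: [-0.0, 1.0, -0.0, 0.001]
wrist_force: [-1.7, 1.1, 5.2]
width: 9.4
grasp_force: 59.7
```

```bash
python3 -m pendant '[{"dx":0,"dy":0,"dz":0,"wx":0,"wy":0,"wz":0,"claw":16},{"dx":0,"dy":0,"dz":0,"wx":0,"wy":0,"wz":0,"claw":22},{"dx":0,"dy":0,"dz":0,"wx":0,"wy":0,"wz":0,"claw":30},{"dx":0,"dy":0,"dz":0,"wx":0,"wy":0,"wz":0,"claw":35},{"dx":0,"dy":0,"dz":0,"wx":0,"wy":0,"wz":0,"claw":35}]' &&
python3 -m pendant '[{"dx":0,"dy":0,"dz":-0.15,"wx":0,"wy":0,"wz":0,"claw":35},{"dx":0,"dy":0,"dz":-0.4,"wx":0,"wy":0,"wz":0,"claw":35},{"dx":0,"dy":0,"dz":-0.7,"wx":0,"wy":0,"wz":0,"claw":35},{"dx":0,"dy":0,"dz":-1,"wx":0,"wy":0,"wz":0,"claw":35},{"dx":0,"dy":0,"dz":-1,"wx":0,"wy":0,"wz":0,"claw":35}]' &&
python3 -m pendant '[{"dx":0.35,"dy":0.3,"dz":0,"wx":0,"wy":0,"wz":0,"claw":40},{"dx":0.7,"dy":0.3,"dz":0,"wx":0,"wy":0,"wz":0,"claw":40},{"dx":1,"dy":0.3,"dz":0,"wx":0,"wy":0,"wz":0,"claw":40}]' >/dev/null &&
python3 -m pendant '[{"dx":0.35,"dy":0.3,"dz":0,"wx":0,"wy":0,"wz":0,"claw":40},{"dx":0.7,"dy":0.3,"dz":0.2,"wx":0,"wy":0,"wz":0,"claw":40},{"dx":1,"dy":0.3,"dz":0.45,"wx":0,"wy":0,"wz":0,"claw":40}]' >/dev/null &&
python3 -m pendant '[{"dx":0.14,"dy":0,"dz":0,"wx":0,"wy":0,"wz":0,"claw":40},{"dx":0.14,"dy":0,"dz":0,"wx":0,"wy":0,"wz":0,"claw":40},{"dx":0.14,"dy":0,"dz":0,"wx":0,"wy":0,"wz":0,"claw":40},{"dx":0.14,"dy":0,"dz":0,"wx":0,"wy":0,"wz":0,"claw":40},{"dx":0.14,"dy":0,"dz":0,"wx":0,"wy":0,"wz":0,"claw":40}]'
cat > look.py <<'E'
# crop around the expected shank tip, saved at 4x; pixel of the crop's corner printed
import sys
from h import *
n=sys.argv[1];X=np.array(eval(sys.argv[2]),float)
s=arm.get_state();print(s['time'],s['position'].round(1),s['eef_rot'].round(4))
c=arm.calibration('wrist');im=arm.get_image('wrist')[:,:,::-1];cv2.imwrite(f'pics/{n}_full.png',im)
u,v=proj('wrist',X,c);u0,v0=max(int(u)-80,0),max(int(v)-70,0)
np.savez(f'{n}.npz',R=c['R'],t=c['t'],k=[c['fx'],c['fy'],c['cx'],c['cy']],o=[u0,v0])
cv2.imwrite(f'pics/{n}.png',cv2.resize(im[v0:v0+130,u0:u0+160],None,fx=4,fy=4,interpolation=cv2.INTER_CUBIC));print('expected in crop',(u-u0)*4,(v-v0)*4)
E
cat > loc.py <<'E'
import sys
from h import *
n,u,v,z=sys.argv[1],*map(float,sys.argv[2:5]);d=np.load(n+'.npz');k=d['k']
c=dict(R=d['R'],t=d['t'],fx=k[0],fy=k[1],cx=k[2],cy=k[3])
print(plane('wrist',d['o'][0]+u/4,d['o'][1]+v/4,z,c).round(1))
E
python3 look.py w64 '[433.5,107,95]'
```

```text
time: 6.25
position: [647.3, 47.3, 246.4]
eef_rot: [-0.0, 1.0, 0.0, -0.0]
wrist_force: [-0.1, 0.5, -0.5]
width: 35.1
grasp_force: 0.0
time: 6.67
position: [649.2, 47.2, 354.6]
eef_rot: [-0.0, 1.0, -0.001, 0.006]
wrist_force: [0.8, -0.1, 2.1]
width: 35.2
grasp_force: 0.0
time: 7.58
position: [434.6, 107.1, 302.8]
eef_rot: [0.0, 1.0, -0.0, 0.001]
wrist_force: [1.0, -0.1, 0.1]
width: 39.7
grasp_force: 0.0
7.5833 [434.6 107.1 302.8] [ 1.0e-04  1.0e+00 -0.0e+00  1.3e-03]
expected in crop 321.47448944930306 283.47253011666476
```

View pics/w64.png

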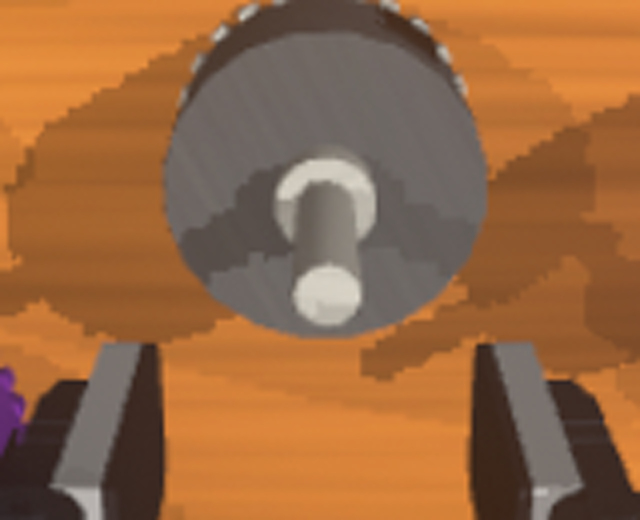

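The crop shows the dark grey 64 mm saw, with its shank tip at crop (328,295).

```bash
python3 loc.py w64 328 295 95; python3 -c "
from workcell import arm;print(arm.get_state()['position'])"
```

```text
[435.4 108.   95. ]
[434.55310274 107.1182743  302.61261287]
```

```bash
python3 -m pendant '[{"dx":-0.008,"dy":0.009,"dz":0.2,"wx":0,"wy":0,"wz":0,"claw":40},{"dx":-0.008,"dy":0.009,"dz":0.4,"wx":0,"wy":0,"wz":0,"claw":40},{"dx":-0.008,"dy":0.009,"dz":0.6,"wx":0,"wy":0,"wz":0,"claw":40},{"dx":-0.008,"dy":0.009,"dz":0.7,"wx":0,"wy":0,"wz":0,"claw":40},{"dx":-0.008,"dy":0.009,"dz":0.7,"wx":0,"wy":0,"wz":0,"claw":40},{"dx":-0.008,"dy":0.009,"dz":0.7,"wx":0,"wy":0,"wz":0,"claw":40}]' &&
python3 -m pendant '[{"dx":0,"dy":0,"dz":0,"wx":0,"wy":0,"wz":0,"claw":4},{"dx":0,"dy":0,"dz":0,"wx":0,"wy":0,"wz":0,"claw":4},{"dx":0,"dy":0,"dz":0,"wx":0,"wy":0,"wz":0,"claw":4},{"dx":0,"dy":0,"dz":0,"wx":0,"wy":0,"wz":0,"claw":4},{"dx":0,"dy":0,"dz":0,"wx":0,"wy":0,"wz":0,"claw":4},{"dx":0,"dy":0,"dz":0,"wx":0,"wy":0,"wz":0,"claw":4},{"dx":0,"dy":0,"dz":0,"wx":0,"wy":0,"wz":0,"claw":4},{"dx":0,"dy":0,"dz":0,"wx":0,"wy":0,"wz":0,"claw":4}]' &&
python3 -m pendant '[{"dx":0,"dy":0,"dz":-0.1,"wx":0,"wy":0,"wz":0,"claw":4},{"dx":0,"dy":0,"dz":-0.4,"wx":0,"wy":0,"wz":0,"claw":4},{"dx":0,"dy":0,"dz":-0.7,"wx":0,"wy":0,"wz":0,"claw":4},{"dx":0,"dy":0,"dz":-1,"wx":0,"wy":0,"wz":0,"claw":4},{"dx":0,"dy":0,"dz":-1,"wx":0,"wy":0,"wz":0,"claw":4}]'
```

```text
time: 8.13
position: [434.6, 108.1, 231.9]
eef_rot: [-0.0, 1.0, 0.0, -0.0]
wrist_force: [0.3, -0.5, 0.7]
width: 39.7
grasp_force: 0.0
time: 8.8
position: [434.9, 108.2, 232.9]
eef_rot: [-0.0, 1.0, -0.0, 0.001]
wrist_force: [-0.9, -0.2, 6.0]
width: 9.3
grasp_force: 58.5
time: 9.22
position: [435.9, 108.2, 338.1]
eef_rot: [-0.0, 1.0, -0.0, 0.005]
wrist_force: [0.9, 0.5, -1.0]
width: 9.3
grasp_force: 58.8
```

```bash
python3 -m pendant '[{"dx":0,"dy":0,"dz":-0.25,"wx":0,"wy":0,"wz":0,"claw":4},{"dx":-0.25,"dy":-0.25,"dz":-0.25,"wx":0,"wy":0,"wz":0,"claw":4},{"dx":-0.5,"dy":-0.5,"dz":-0.25,"wx":0,"wy":0,"wz":0,"claw":4},{"dx":-0.75,"dy":-0.75,"dz":-0.25,"wx":0,"wy":0,"wz":0,"claw":4},{"dx":-1,"dy":-1,"dz":-0.25,"wx":0,"wy":0,"wz":0,"claw":4}]' >/dev/null &&
python3 -m pendant '[{"dx":-0.25,"dy":-0.25,"dz":0,"wx":0,"wy":0,"wz":0,"claw":4},{"dx":-0.5,"dy":-0.5,"dz":0,"wx":0,"wy":0,"wz":0,"claw":4},{"dx":-0.75,"dy":-0.75,"dz":0,"wx":0,"wy":0,"wz":0,"claw":4},{"dx":-1,"dy":-1,"dz":0,"wx":0,"wy":0,"wz":0,"claw":4}]' >/dev/null &&
python3 -m pendant '[{"dx":-0.1,"dy":-0.25,"dz":0,"wx":0,"wy":0,"wz":0,"claw":4},{"dx":-0.2,"dy":-0.5,"dz":0,"wx":0,"wy":0,"wz":0,"claw":4},{"dx":-0.3,"dy":-0.75,"dz":0,"wx":0,"wy":0,"wz":0,"claw":4},{"dx":-0.3,"dy":-1,"dz":0.2,"wx":0,"wy":0,"wz":0,"claw":4},{"dx":-0.3,"dy":-1,"dz":0.3,"wx":0,"wy":0,"wz":0,"claw":4},{"dx":-0.3,"dy":-1,"dz":0.3,"wx":0,"wy":0,"wz":0,"claw":4},{"dx":-0.3,"dy":-1,"dz":0.3,"wx":0,"wy":0,"wz":0,"claw":4}]'
```

```text
time: 10.55
position: [663.5, -191.2, 324.7]
eef_rot: [-0.0, 1.0, 0.001, -0.002]
wrist_force: [-0.1, 0.4, -1.0]
width: 9.6
grasp_force: 58.9
```

```bash
python3 -m pendant '[{"dx":-0.02,"dy":-0.004,"dz":0.2,"wx":0,"wy":0,"wz":0,"claw":4},{"dx":-0.02,"dy":-0.004,"dz":0.4,"wx":0,"wy":0,"wz":0,"claw":4},{"dx":-0.02,"dy":-0.004,"dz":0.55,"wx":0,"wy":0,"wz":0,"claw":4},{"dx":-0.02,"dy":-0.004,"dz":0.6,"wx":0,"wy":0,"wz":0,"claw":4},{"dx":-0.02,"dy":-0.004,"dz":0.6,"wx":0,"wy":0,"wz":0,"claw":4},{"dx":-0.02,"dy":-0.004,"dz":0.6,"wx":0,"wy":0,"wz":0,"claw":4},{"dx":-0.02,"dy":-0.004,"dz":0.6,"wx":0,"wy":0,"wz":0,"claw":4}]'
python3 look.py p64 '[666,-191.5,40]'
```

```text
time: 11.13
position: [666.8, -192.2, 268.6]
eef_rot: [-0.0, 1.0, -0.001, 0.001]
wrist_force: [-0.7, 0.7, -1.6]
width: 9.4
grasp_force: 59.0
11.1333 [ 666.8 -192.2  268.6] [-2.0e-04  1.0e+00 -6.0e-04  1.3e-03]
expected in crop 322.9882845842735 281.2462510629002
```

View pics/p64_full.png

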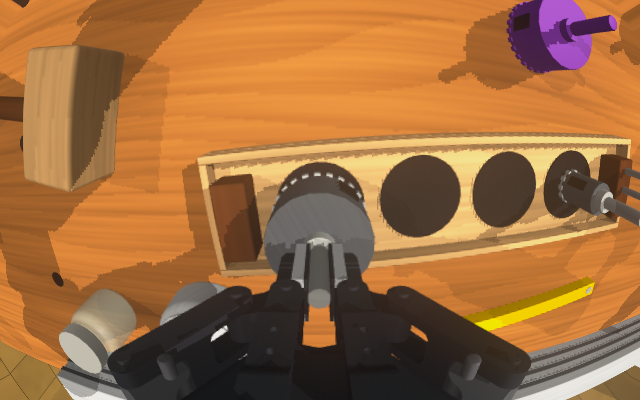

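The view shows saw_64 upright over the far pad at (320,215), and saw_30 standing on its pad at (590,190).

```bash
python3 -m pendant '[{"dx":0.01,"dy":0.005,"dz":0.08,"wx":0,"wy":0,"wz":0,"claw":4},{"dx":0.01,"dy":0.005,"dz":0.14,"wx":0,"wy":0,"wz":0,"claw":4},{"dx":0.01,"dy":0.005,"dz":0.17,"wx":0,"wy":0,"wz":0,"claw":4},{"dx":0.01,"dy":0.005,"dz":0.19,"wx":0,"wy":0,"wz":0,"claw":4},{"dx":0.01,"dy":0.005,"dz":0.19,"wx":0,"wy":0,"wz":0,"claw":4},{"dx":0.01,"dy":0.005,"dz":0.19,"wx":0,"wy":0,"wz":0,"claw":4},{"dx":0.01,"dy":0.005,"dz":0.19,"wx":0,"wy":0,"wz":0,"claw":4}]'
```

```text
time: 11.77
position: [665.2, -191.7, 247.6]
eef_rot: [-0.0, 1.0, -0.0, 0.0]
wrist_force: [-1.2, -0.1, -2.9]
width: 8.9
grasp_force: 59.3
```

```bash
python3 -m pendant '[{"dx":0,"dy":0,"dz":0.01,"wx":0,"wy":0,"wz":0,"claw":4},{"dx":0,"dy":0,"dz":0.012,"wx":0,"wy":0,"wz":0,"claw":4},{"dx":0,"dy":0,"dz":0.012,"wx":0,"wy":0,"wz":0,"claw":4}]'
```

```text
time: 12.02
position: [665.3, -191.7, 247.1]
eef_rot: [-0.0, 1.0, -0.0, 0.0]
wrist_force: [-1.3, -0.1, 2.1]
width: 9.6
grasp_force: 59.5
```

```bash
python3 -m pendant '[{"dx":0,"dy":0,"dz":0,"wx":0,"wy":0,"wz":0,"claw":16},{"dx":0,"dy":0,"dz":0,"wx":0,"wy":0,"wz":0,"claw":22},{"dx":0,"dy":0,"dz":0,"wx":0,"wy":0,"wz":0,"claw":30},{"dx":0,"dy":0,"dz":0,"wx":0,"wy":0,"wz":0,"claw":35},{"dx":0,"dy":0,"dz":0,"wx":0,"wy":0,"wz":0,"claw":35}]' &&
python3 -m pendant '[{"dx":0,"dy":0,"dz":-0.15,"wx":0,"wy":0,"wz":0,"claw":35},{"dx":0,"dy":0,"dz":-0.4,"wx":0,"wy":0,"wz":0,"claw":35},{"dx":0,"dy":0,"dz":-0.7,"wx":0,"wy":0,"wz":0,"claw":35},{"dx":0,"dy":0,"dz":-1,"wx":0,"wy":0,"wz":0,"claw":35},{"dx":0,"dy":0,"dz":-1,"wx":0,"wy":0,"wz":0,"claw":35}]' &&
python3 -m pendant '[{"dx":0.35,"dy":0.2,"dz":0,"wx":0,"wy":0,"wz":0,"claw":40},{"dx":0.7,"dy":0.4,"dz":0,"wx":0,"wy":0,"wz":0,"claw":40},{"dx":1,"dy":0.4,"dz":0,"wx":0,"wy":0,"wz":0,"claw":40}]' >/dev/null &&
python3 -m pendant '[{"dx":0.35,"dy":0.3,"dz":0,"wx":0,"wy":0,"wz":0,"claw":40},{"dx":0.7,"dy":0.45,"dz":0.2,"wx":0,"wy":0,"wz":0,"claw":40},{"dx":1,"dy":0.45,"dz":0.45,"wx":0,"wy":0,"wz":0,"claw":40}]' >/dev/null &&
python3 -m pendant '[{"dx":0.31,"dy":0,"dz":0,"wx":0,"wy":0,"wz":0,"claw":40},{"dx":0.31,"dy":0,"dz":0,"wx":0,"wy":0,"wz":0,"claw":40},{"dx":0.31,"dy":0,"dz":0,"wx":0,"wy":0,"wz":0,"claw":40},{"dx":0.31,"dy":0,"dz":0,"wx":0,"wy":0,"wz":0,"claw":40},{"dx":0.31,"dy":0,"dz":0,"wx":0,"wy":0,"wz":0,"claw":40}]'
python3 look.py w51 '[433.5,-106,95]'
```

```text
time: 12.43
position: [665.2, -191.7, 246.5]
eef_rot: [-0.0, 1.0, -0.0, 0.0]
wrist_force: [-0.6, -0.5, 0.6]
width: 34.8
grasp_force: 0.0
time: 12.85
position: [666.9, -192.4, 356.5]
eef_rot: [-0.0, 1.0, -0.003, 0.006]
wrist_force: [1.0, -1.3, 2.0]
width: 35.2
grasp_force: 0.0
time: 13.77
position: [437.1, -107.4, 304.4]
eef_rot: [-0.0, 1.0, -0.001, 0.002]
wrist_force: [0.4, 1.1, 0.8]
width: 40.3
grasp_force: 0.0
13.7667 [ 437.1 -107.4  304.4] [-1.0e-04  1.0e+00 -8.0e-04  1.5e-03]
expected in crop 320.99928814609757 280.587043369974
```

View pics/w51.png

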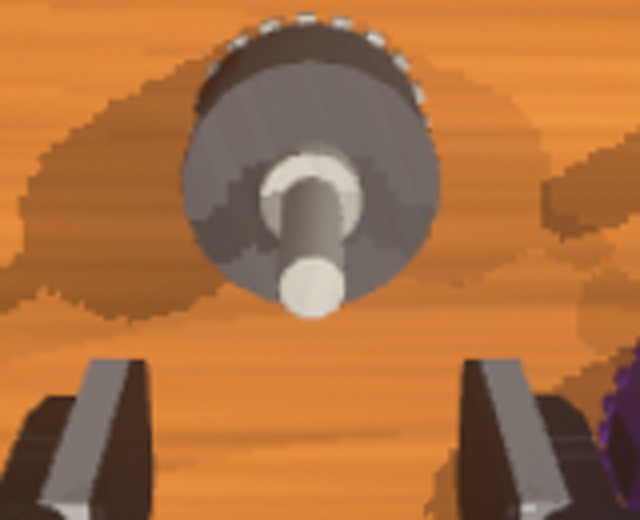

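The crop shows the dark saw_51, with its shank tip at crop (311,287).

```bash
python3 loc.py w51 311 287 95; python3 -c "
from workcell import arm;print(arm.get_state()['position'])"
```

```text
[ 434.6 -107.5   95. ]
[ 437.04304404 -107.32163498  304.11742567]
```

```bash
python3 -m pendant '[{"dx":0.015,"dy":0,"dz":0.2,"wx":0,"wy":0,"wz":0,"claw":40},{"dx":0.015,"dy":0,"dz":0.4,"wx":0,"wy":0,"wz":0,"claw":40},{"dx":0.015,"dy":0,"dz":0.6,"wx":0,"wy":0,"wz":0,"claw":40},{"dx":0.015,"dy":0,"dz":0.7,"wx":0,"wy":0,"wz":0,"claw":40},{"dx":0.015,"dy":0,"dz":0.7,"wx":0,"wy":0,"wz":0,"claw":40},{"dx":0.015,"dy":0,"dz":0.7,"wx":0,"wy":0,"wz":0,"claw":40}]' &&
python3 -m pendant '[{"dx":0,"dy":0,"dz":0,"wx":0,"wy":0,"wz":0,"claw":4},{"dx":0,"dy":0,"dz":0,"wx":0,"wy":0,"wz":0,"claw":4},{"dx":0,"dy":0,"dz":0,"wx":0,"wy":0,"wz":0,"claw":4},{"dx":0,"dy":0,"dz":0,"wx":0,"wy":0,"wz":0,"claw":4},{"dx":0,"dy":0,"dz":0,"wx":0,"wy":0,"wz":0,"claw":4},{"dx":0,"dy":0,"dz":0,"wx":0,"wy":0,"wz":0,"claw":4},{"dx":0,"dy":0,"dz":0,"wx":0,"wy":0,"wz":0,"claw":4},{"dx":0,"dy":0,"dz":0,"wx":0,"wy":0,"wz":0,"claw":4}]' &&
python3 -m pendant '[{"dx":0,"dy":0,"dz":-0.1,"wx":0,"wy":0,"wz":0,"claw":4},{"dx":0,"dy":0,"dz":-0.4,"wx":0,"wy":0,"wz":0,"claw":4},{"dx":0,"dy":0,"dz":-0.7,"wx":0,"wy":0,"wz":0,"claw":4},{"dx":0,"dy":0,"dz":-1,"wx":0,"wy":0,"wz":0,"claw":4},{"dx":0,"dy":0,"dz":-1,"wx":0,"wy":0,"wz":0,"claw":4}]' &&
python3 -m pendant '[{"dx":-0.3,"dy":0,"dz":0,"wx":0,"wy":0,"wz":0,"claw":4},{"dx":-0.6,"dy":0,"dz":0,"wx":0,"wy":0,"wz":0,"claw":4},{"dx":-0.85,"dy":0,"dz":0,"wx":0,"wy":0,"wz":0,"claw":4},{"dx":-1,"dy":0,"dz":0,"wx":0,"wy":0,"wz":0,"claw":4}]' >/dev/null &&
python3 -m pendant '[{"dx":-0.3,"dy":0,"dz":0,"wx":0,"wy":0,"wz":0,"claw":4},{"dx":-0.6,"dy":0,"dz":0,"wx":0,"wy":0,"wz":0,"claw":4},{"dx":-0.85,"dy":0,"dz":0,"wx":0,"wy":0,"wz":0,"claw":4},{"dx":-1,"dy":0,"dz":0,"wx":0,"wy":0,"wz":0,"claw":4}]' >/dev/null &&
python3 -m pendant '[{"dx":-0.25,"dy":-0.05,"dz":0,"wx":0,"wy":0,"wz":0,"claw":4},{"dx":-0.25,"dy":-0.05,"dz":0.2,"wx":0,"wy":0,"wz":0,"claw":4},{"dx":-0.25,"dy":-0.05,"dz":0.4,"wx":0,"wy":0,"wz":0,"claw":4},{"dx":-0.25,"dy":-0.05,"dz":0.5,"wx":0,"wy":0,"wz":0,"claw":4},{"dx":-0.25,"dy":-0.05,"dz":0.5,"wx":0,"wy":0,"wz":0,"claw":4},{"dx":-0.25,"dy":-0.05,"dz":0.5,"wx":0,"wy":0,"wz":0,"claw":4},{"dx":-0.25,"dy":-0.05,"dz":0.5,"wx":0,"wy":0,"wz":0,"claw":4},{"dx":-0.25,"dy":-0.05,"dz":0.5,"wx":0,"wy":0,"wz":0,"claw":4}]'
```

```text
time: 14.32
position: [434.8, -107.0, 233.1]
eef_rot: [-0.0, 1.0, 0.0, -0.0]
wrist_force: [0.2, -0.9, 0.2]
width: 40.0
grasp_force: 0.0
time: 14.98
position: [435.0, -107.2, 234.1]
eef_rot: [-0.0, 1.0, -0.001, 0.001]
wrist_force: [-0.0, 1.0, 6.3]
width: 9.4
grasp_force: 58.5
time: 15.4
position: [435.9, -107.6, 339.2]
eef_rot: [-0.0, 1.0, -0.003, 0.005]
wrist_force: [1.6, -1.2, -1.3]
width: 9.2
grasp_force: 58.7
time: 16.73
position: [659.7, -111.9, 284.6]
eef_rot: [-0.0, 1.0, -0.0, 0.001]
wrist_force: [0.4, -0.0, -2.4]
width: 9.2
grasp_force: 58.7
```

```bash
python3 -m pendant '[{"dx":0,"dy":0,"dz":0.15,"wx":0,"wy":0,"wz":0,"claw":4},{"dx":0,"dy":0,"dz":0.27,"wx":0,"wy":0,"wz":0,"claw":4},{"dx":0,"dy":0,"dz":0.32,"wx":0,"wy":0,"wz":0,"claw":4},{"dx":0,"dy":0,"dz":0.34,"wx":0,"wy":0,"wz":0,"claw":4},{"dx":0,"dy":0,"dz":0.34,"wx":0,"wy":0,"wz":0,"claw":4},{"dx":0,"dy":0,"dz":0.34,"wx":0,"wy":0,"wz":0,"claw":4},{"dx":0,"dy":0,"dz":0.34,"wx":0,"wy":0,"wz":0,"claw":4},{"dx":0,"dy":0,"dz":0.34,"wx":0,"wy":0,"wz":0,"claw":4}]'
```

```text
time: 17.4
position: [659.5, -111.8, 249.2]
eef_rot: [-0.0, 1.0, -0.0, 0.0]
wrist_force: [-0.2, -0.6, -2.3]
width: 9.1
grasp_force: 58.9
```

```bash
python3 -m pendant '[{"dx":0,"dy":-0.003,"dz":0.01,"wx":0,"wy":0,"wz":0,"claw":4},{"dx":0,"dy":-0.003,"dz":0.018,"wx":0,"wy":0,"wz":0,"claw":4},{"dx":0,"dy":-0.003,"dz":0.018,"wx":0,"wy":0,"wz":0,"claw":4},{"dx":0,"dy":-0.003,"dz":0.018,"wx":0,"wy":0,"wz":0,"claw":4}]'
```

```text
time: 17.73
position: [659.6, -112.1, 248.2]
eef_rot: [-0.0, 1.0, -0.0, 0.001]
wrist_force: [-2.0, 0.9, 5.1]
width: 9.2
grasp_force: 59.5
```

```bash
python3 -m pendant '[{"dx":0,"dy":0,"dz":0,"wx":0,"wy":0,"wz":0,"claw":16},{"dx":0,"dy":0,"dz":0,"wx":0,"wy":0,"wz":0,"claw":22},{"dx":0,"dy":0,"dz":0,"wx":0,"wy":0,"wz":0,"claw":30},{"dx":0,"dy":0,"dz":0,"wx":0,"wy":0,"wz":0,"claw":35},{"dx":0,"dy":0,"dz":0,"wx":0,"wy":0,"wz":0,"claw":35}]' &&
python3 -m pendant '[{"dx":0,"dy":0,"dz":-0.15,"wx":0,"wy":0,"wz":0,"claw":35},{"dx":0,"dy":0,"dz":-0.4,"wx":0,"wy":0,"wz":0,"claw":35},{"dx":0,"dy":0,"dz":-0.7,"wx":0,"wy":0,"wz":0,"claw":35},{"dx":0,"dy":0,"dz":-1,"wx":0,"wy":0,"wz":0,"claw":35},{"dx":0,"dy":0,"dz":-1,"wx":0,"wy":0,"wz":0,"claw":35}]' &&
python3 -m pendant '[{"dx":0.25,"dy":-0.25,"dz":0,"wx":0,"wy":0,"wz":0,"claw":40},{"dx":0.5,"dy":-0.5,"dz":0,"wx":0,"wy":0,"wz":0,"claw":40},{"dx":0.75,"dy":-0.75,"dz":0,"wx":0,"wy":0,"wz":0,"claw":40},{"dx":1,"dy":-1,"dz":0,"wx":0,"wy":0,"wz":0,"claw":40}]' >/dev/null &&
python3 -m pendant '[{"dx":0.25,"dy":-0.25,"dz":0,"wx":0,"wy":0,"wz":0,"claw":40},{"dx":0.5,"dy":-0.5,"dz":0.1,"wx":0,"wy":0,"wz":0,"claw":40},{"dx":0.75,"dy":-0.75,"dz":0.2,"wx":0,"wy":0,"wz":0,"claw":40},{"dx":1,"dy":-1,"dz":0.4,"wx":0,"wy":0,"wz":0,"claw":40}]' >/dev/null &&
python3 -m pendant '[{"dx":0.23,"dy":-0.085,"dz":0.08,"wx":0,"wy":0,"wz":0,"claw":40},{"dx":0.23,"dy":-0.085,"dz":0.08,"wx":0,"wy":0,"wz":0,"claw":40},{"dx":0.23,"dy":-0.085,"dz":0.08,"wx":0,"wy":0,"wz":0,"claw":40},{"dx":0.23,"dy":-0.085,"dz":0.08,"wx":0,"wy":0,"wz":0,"claw":40},{"dx":0.23,"dy":-0.085,"dz":0.08,"wx":0,"wy":0,"wz":0,"claw":40},{"dx":0.23,"dy":-0.085,"dz":0.08,"wx":0,"wy":0,"wz":0,"claw":40}]'
python3 look.py w40 '[436.5,-321,95]'
```

```text
time: 18.15
position: [659.3, -112.1, 246.7]
eef_rot: [-0.0, 1.0, 0.0, -0.0]
wrist_force: [0.5, 0.3, -0.8]
width: 35.6
grasp_force: 0.0
time: 18.57
position: [661.2, -112.6, 356.6]
eef_rot: [-0.0, 1.0, -0.002, 0.007]
wrist_force: [1.1, -0.6, 1.5]
width: 34.9
grasp_force: 0.0
time: 19.73
position: [437.4, -320.2, 300.0]
eef_rot: [-0.001, 1.0, -0.001, 0.001]
wrist_force: [-0.5, -0.3, -0.2]
width: 40.1
grasp_force: 0.0
19.7333 [ 437.4 -320.2  300. ] [-9.e-04  1.e+00 -7.e-04  7.e-04]
expected in crop 322.7164959503434 281.63339074822466
```

View pics/w40.png

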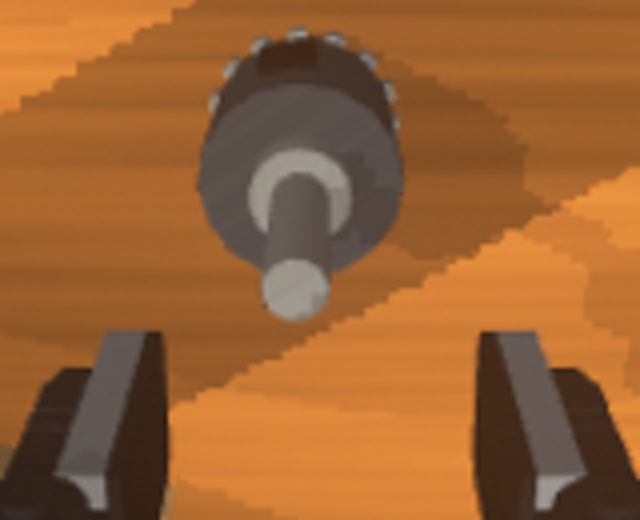

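The crop shows saw_40, with its shank tip at crop (295,290).

```bash
python3 loc.py w40 295 290 95; python3 -c "
from workcell import arm;print(arm.get_state()['position'])"
```

```text
[ 437.9 -325.2   95. ]
[ 437.30002281 -320.18964485  299.7630302 ]
```

```bash
python3 -m pendant '[{"dx":-0.005,"dy":-0.05,"dz":0.1,"wx":0,"wy":0,"wz":0,"claw":40},{"dx":-0.005,"dy":-0.05,"dz":0.35,"wx":0,"wy":0,"wz":0,"claw":40},{"dx":-0.005,"dy":-0.05,"dz":0.55,"wx":0,"wy":0,"wz":0,"claw":40},{"dx":-0.005,"dy":-0.05,"dz":0.66,"wx":0,"wy":0,"wz":0,"claw":40},{"dx":-0.005,"dy":-0.05,"dz":0.66,"wx":0,"wy":0,"wz":0,"claw":40},{"dx":-0.005,"dy":-0.05,"dz":0.66,"wx":0,"wy":0,"wz":0,"claw":40}]' &&
python3 -m pendant '[{"dx":0,"dy":0,"dz":0,"wx":0,"wy":0,"wz":0,"claw":4},{"dx":0,"dy":0,"dz":0,"wx":0,"wy":0,"wz":0,"claw":4},{"dx":0,"dy":0,"dz":0,"wx":0,"wy":0,"wz":0,"claw":4},{"dx":0,"dy":0,"dz":0,"wx":0,"wy":0,"wz":0,"claw":4},{"dx":0,"dy":0,"dz":0,"wx":0,"wy":0,"wz":0,"claw":4},{"dx":0,"dy":0,"dz":0,"wx":0,"wy":0,"wz":0,"claw":4},{"dx":0,"dy":0,"dz":0,"wx":0,"wy":0,"wz":0,"claw":4},{"dx":0,"dy":0,"dz":0,"wx":0,"wy":0,"wz":0,"claw":4}]' &&
python3 -m pendant '[{"dx":0,"dy":0,"dz":-0.1,"wx":0,"wy":0,"wz":0,"claw":4},{"dx":0,"dy":0,"dz":-0.4,"wx":0,"wy":0,"wz":0,"claw":4},{"dx":0,"dy":0,"dz":-0.7,"wx":0,"wy":0,"wz":0,"claw":4},{"dx":0,"dy":0,"dz":-1,"wx":0,"wy":0,"wz":0,"claw":4},{"dx":0,"dy":0,"dz":-1,"wx":0,"wy":0,"wz":0,"claw":4}]' &&
python3 -m pendant '[{"dx":-0.15,"dy":0.25,"dz":0,"wx":0,"wy":0,"wz":0,"claw":4},{"dx":-0.3,"dy":0.5,"dz":0,"wx":0,"wy":0,"wz":0,"claw":4},{"dx":-0.45,"dy":0.75,"dz":0,"wx":0,"wy":0,"wz":0,"claw":4},{"dx":-0.55,"dy":1,"dz":0,"wx":0,"wy":0,"wz":0,"claw":4}]' >/dev/null &&
python3 -m pendant '[{"dx":-0.15,"dy":0.25,"dz":0,"wx":0,"wy":0,"wz":0,"claw":4},{"dx":-0.3,"dy":0.5,"dz":0,"wx":0,"wy":0,"wz":0,"claw":4},{"dx":-0.45,"dy":0.75,"dz":0,"wx":0,"wy":0,"wz":0,"claw":4},{"dx":-0.6,"dy":1,"dz":0,"wx":0,"wy":0,"wz":0,"claw":4}]' >/dev/null &&
python3 -m pendant '[{"dx":-0.25,"dy":0.25,"dz":0,"wx":0,"wy":0,"wz":0,"claw":4},{"dx":-0.5,"dy":0.5,"dz":0,"wx":0,"wy":0,"wz":0,"claw":4},{"dx":-0.75,"dy":0.75,"dz":0,"wx":0,"wy":0,"wz":0,"claw":4},{"dx":-1,"dy":0.93,"dz":0,"wx":0,"wy":0,"wz":0,"claw":4},{"dx":-1,"dy":0.93,"dz":0.2,"wx":0,"wy":0,"wz":0,"claw":4},{"dx":-1,"dy":0.93,"dz":0.45,"wx":0,"wy":0,"wz":0,"claw":4},{"dx":-1,"dy":0.93,"dz":0.5,"wx":0,"wy":0,"wz":0,"claw":4},{"dx":-1,"dy":0.93,"dz":0.5,"wx":0,"wy":0,"wz":0,"claw":4},{"dx":-1,"dy":0.93,"dz":0.5,"wx":0,"wy":0,"wz":0,"claw":4},{"dx":-1,"dy":0.93,"dz":0.5,"wx":0,"wy":0,"wz":0,"claw":4}]'
```

```text
time: 20.28
position: [436.9, -325.5, 232.5]
eef_rot: [-0.0, 1.0, 0.0, -0.0]
wrist_force: [0.5, -0.5, 1.1]
width: 40.0
grasp_force: 0.0
time: 20.95
position: [437.3, -326.0, 234.2]
eef_rot: [-0.0, 1.0, -0.001, 0.001]
wrist_force: [-0.4, 0.9, 5.5]
width: 9.4
grasp_force: 58.7
time: 21.37
position: [438.1, -326.9, 340.0]
eef_rot: [-0.0, 1.0, -0.004, 0.004]
wrist_force: [0.6, -1.6, -0.8]
width: 9.0
grasp_force: 58.8
time: 22.87
position: [652.1, -33.0, 284.7]
eef_rot: [0.0, 1.0, -0.0, 0.001]
wrist_force: [0.5, 0.4, -2.4]
width: 9.3
grasp_force: 58.9
```

```bash
python3 -m pendant '[{"dx":-0.003,"dy":0.006,"dz":0.15,"wx":0,"wy":0,"wz":0,"claw":4},{"dx":-0.003,"dy":0.006,"dz":0.27,"wx":0,"wy":0,"wz":0,"claw":4},{"dx":-0.003,"dy":0.006,"dz":0.32,"wx":0,"wy":0,"wz":0,"claw":4},{"dx":-0.003,"dy":0.006,"dz":0.34,"wx":0,"wy":0,"wz":0,"claw":4},{"dx":-0.003,"dy":0.006,"dz":0.34,"wx":0,"wy":0,"wz":0,"claw":4},{"dx":-0.003,"dy":0.006,"dz":0.34,"wx":0,"wy":0,"wz":0,"claw":4},{"dx":-0.003,"dy":0.006,"dz":0.34,"wx":0,"wy":0,"wz":0,"claw":4},{"dx":-0.003,"dy":0.006,"dz":0.34,"wx":0,"wy":0,"wz":0,"claw":4}]' && python3 -m pendant '[{"dx":0,"dy":0,"dz":0.01,"wx":0,"wy":0,"wz":0,"claw":4},{"dx":0,"dy":0,"dz":0.015,"wx":0,"wy":0,"wz":0,"claw":4},{"dx":0,"dy":0,"dz":0.015,"wx":0,"wy":0,"wz":0,"claw":4},{"dx":0,"dy":0,"dz":0.015,"wx":0,"wy":0,"wz":0,"claw":4}]'
```

```text
time: 23.53
position: [652.3, -32.0, 249.5]
eef_rot: [-0.0, 1.0, -0.0, 0.0]
wrist_force: [-0.4, 0.3, -1.7]
width: 9.2
grasp_force: 59.2
time: 23.87
position: [652.4, -32.0, 248.3]
eef_rot: [-0.0, 1.0, -0.0, 0.001]
wrist_force: [-0.8, 0.8, 3.2]
width: 9.5
grasp_force: 59.6
```

```bash
python3 -m pendant '[{"dx":0,"dy":0,"dz":0,"wx":0,"wy":0,"wz":0,"claw":16},{"dx":0,"dy":0,"dz":0,"wx":0,"wy":0,"wz":0,"claw":22},{"dx":0,"dy":0,"dz":0,"wx":0,"wy":0,"wz":0,"claw":30},{"dx":0,"dy":0,"dz":0,"wx":0,"wy":0,"wz":0,"claw":35},{"dx":0,"dy":0,"dz":0,"wx":0,"wy":0,"wz":0,"claw":35}]' &&
python3 -m pendant '[{"dx":0,"dy":0,"dz":-0.15,"wx":0,"wy":0,"wz":0,"claw":35},{"dx":0,"dy":0,"dz":-0.4,"wx":0,"wy":0,"wz":0,"claw":35},{"dx":0,"dy":0,"dz":-0.7,"wx":0,"wy":0,"wz":0,"claw":35},{"dx":0,"dy":0,"dz":-1,"wx":0,"wy":0,"wz":0,"claw":35},{"dx":0,"dy":0,"dz":-1,"wx":0,"wy":0,"wz":0,"claw":35}]' &&
python3 -m pendant '[{"dx":0.3,"dy":-0.2,"dz":-0.1,"wx":0,"wy":0,"wz":0,"claw":35},{"dx":0.6,"dy":-0.4,"dz":-0.2,"wx":0,"wy":0,"wz":0,"claw":35},{"dx":1,"dy":-0.4,"dz":-0.2,"wx":0,"wy":0,"wz":0,"claw":35},{"dx":1,"dy":-0.4,"dz":-0.2,"wx":0,"wy":0,"wz":0,"claw":35}]' >/dev/null &&
python3 -m pendant '[{"dx":0.3,"dy":0,"dz":0,"wx":0,"wy":0,"wz":0,"claw":35},{"dx":0.6,"dy":0,"dz":0,"wx":0,"wy":0,"wz":0,"claw":35},{"dx":1,"dy":0,"dz":0,"wx":0,"wy":0,"wz":0,"claw":35},{"dx":1,"dy":0,"dz":0,"wx":0,"wy":0,"wz":0,"claw":35},{"dx":1,"dy":0,"dz":0,"wx":0,"wy":0,"wz":0,"claw":35},{"dx":1,"dy":0,"dz":0,"wx":0,"wy":0,"wz":0,"claw":35}]'
python3 - <<'E'
from h import *
t=arm.get_image('top')[120:200,260:430,::-1];s=arm.get_image('side')[100:245,220:310,::-1]
t=cv2.resize(t,None,fx=3,fy=3,interpolation=cv2.INTER_CUBIC);s=cv2.resize(s,None,fx=3,fy=3,interpolation=cv2.INTER_CUBIC)
o=np.zeros((440,800,3),np.uint8);o[:240,:510]=t;o[:435,520:790]=s;cv2.imwrite('pics/end.png',o)
for P in([646.7,47.5],[653.1,-32.4],[659.4,-112.1],[666,-191.5]):
  for z in(14,109): print(((proj('top',np.array(P+[z]))-[260,120])*3).round(),end=' ')
  print(((proj('side',np.array(P+[109]))-[220,100])*3+[520,0]).round())
E
```

```text
time: 24.28
position: [652.0, -32.0, 247.4]
eef_rot: [-0.0, 1.0, 0.0, -0.0]
wrist_force: [0.7, 0.3, -0.3]
width: 35.0
grasp_force: 0.0
time: 24.7
position: [653.9, -32.3, 355.5]
eef_rot: [-0.0, 1.0, -0.001, 0.006]
wrist_force: [0.5, 0.7, 1.3]
width: 34.6
grasp_force: 0.0
time: 25.53
position: [452.4, -72.1, 368.0]
eef_rot: [0.0, 1.0, -0.0, 0.001]
wrist_force: [0.1, 1.1, 0.8]
width: 35.1
grasp_force: 0.0
[136. 113.] [133.  84.] [609. 236.]
[220. 106.] [223.  76.] [634. 160.]
[303.  98.] [312.  68.] [657.  93.]
[385.  91.] [401.  60.] [677.  32.]
```

View pics/end.png

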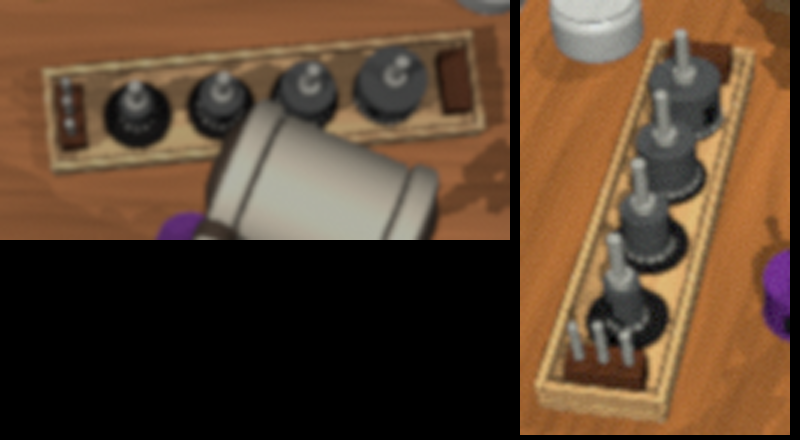

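All four saws stand upright in the right order: 30 next to the bits, then 40, 51 and 64. One closer look from the wrist will check the centring.

```bash
python3 -m pendant '[{"dx":-0.35,"dy":0,"dz":-0.1,"wx":0,"wy":0,"wz":0,"claw":35},{"dx":-0.7,"dy":0,"dz":-0.2,"wx":0,"wy":0,"wz":0,"claw":35},{"dx":-1,"dy":0,"dz":-0.2,"wx":0,"wy":0,"wz":0,"claw":35},{"dx":-1,"dy":0,"dz":-0.2,"wx":0,"wy":0,"wz":0,"claw":35}]' >/dev/null &&
python3 -m pendant '[{"dx":-0.35,"dy":0,"dz":0,"wx":0,"wy":0,"wz":0,"claw":35},{"dx":-0.6,"dy":0,"dz":0,"wx":0,"wy":0,"wz":0,"claw":35},{"dx":-0.6,"dy":0,"dz":0,"wx":0,"wy":0,"wz":0,"claw":35},{"dx":-0.6,"dy":0,"dz":0,"wx":0,"wy":0,"wz":0,"claw":35},{"dx":-0.6,"dy":0,"dz":0,"wx":0,"wy":0,"wz":0,"claw":35},{"dx":-0.6,"dy":0,"dz":0,"wx":0,"wy":0,"wz":0,"claw":35}]'
python3 - <<'E'
from h import *
c=arm.calibration('wrist');im=arm.get_image('wrist')[:,:,::-1].copy();cv2.imwrite('pics/fin_full.png',im)
u=[proj('wrist',np.array(P+[14]),c) for P in([646.7,47.5],[653.1,-32.4],[659.4,-112.1],[666,-191.5])];print(np.round(u))
x0=int(min(a[0] for a in u))-50;y0=int(min(a[1] for a in u))-55
x0,y0=max(x0,0),max(y0,0);np.savez('fin.npz',R=c['R'],t=c['t'],k=[c['fx'],c['fy'],c['cx'],c['cy']],o=[x0,y0])
g=im[y0:y0+140,x0:x0+330];g=cv2.resize(g,None,fx=2.4,fy=2.4,interpolation=cv2.INTER_CUBIC)
g=np.clip(g.astype(float)*1.8,0,255).astype(np.uint8)
cv2.imwrite('pics/fin.png',g);print(x0,y0,[((a-[x0,y0])*2.4).round() for a in u],g.shape)
E
```

```text
time: 26.47
position: [611.8, -71.9, 387.6]
eef_rot: [-0.0, 1.0, -0.0, -0.0]
wrist_force: [0.4, 0.3, -0.4]
width: 35.1
grasp_force: 0.0
[[419. 202.]
 [354. 208.]
 [286. 213.]
 [222. 217.]]
171 147 [array([595., 133.]), array([438., 146.]), array([275., 158.]), array([122., 169.])] (336, 792, 3)
```

View pics/fin.png

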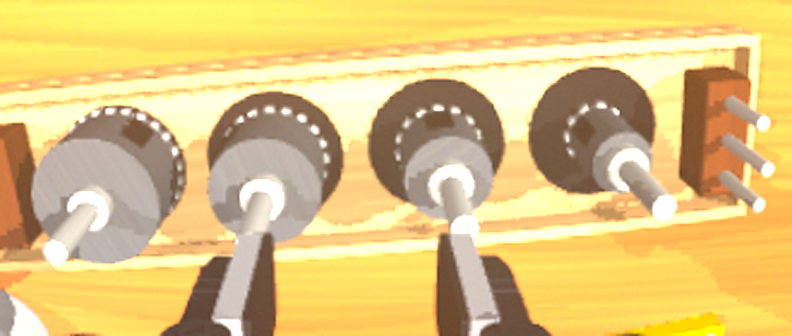

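The final crop shows all four saws upright. saw_30's base is centred in its pad at (592,131), saw_40's at (437,146), and saw_51 and saw_64 sit within about 2 mm of centre. The gripper is clear of everything.

```bash
python3 -c "
from workcell import arm;print(arm.hand_in())"
```

```text
the job is handed in; nothing more can be done
None
```

I handed in the job: all four saws stand free, teeth down, within about 2 mm of the middle of their pads, in the order 30, 40, 51, 64 mm from the drill-bit end, about 26.5 s on the robot's clock, none fell over; the judge's verdict was not shown.

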